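# Reverse the ratchet and loosen the strap-clamp nut

## Task

The ratchet is still on the strap-clamp nut and still set for tightening: push its direction lever over to the other side until it is fully home against its stop, without pinching or forcing it. Then swing the handle anticlockwise (seen from above), ratcheting back for another bite where the tack-welded upright leaves too little room, until the nut is loosened by at least a sixth of a turn. Never tighten the nut further, do not press on the upright, and leave the other things on the bench alone.

Things in the scene. Friction and masses are not known exactly. Their poses are not given: they have to be found in the camera images.
- nut_axis (a point): A point on the vertical axis about which nut, socket and ratchet turn, at the lower end of the 27 mm wide, 38 mm tall socket, 74 mm above the table. Straight above it: the ratchet's pear-shaped steel head, 44 mm wide and 22 mm thick, its flat top 136 mm above the table. The jig below (250 x 270 mm steel plate, square tubes, strap) is fixed.
- nut (a joint): Angle of the nut with its socket, rad: 0 at the start, grows anticlockwise seen from above (loosening). Tight: it needs about 1.3 N m either way, that is about 7 N pushed square on the grip 185 mm from the axis. Negative means tightened further.
- ratchet (a joint): Angle of the ratchet handle about the nut axis, rad, grows anticlockwise seen from above; it swings level. It clears the upright up to about 0.62 and swings back to -1.3. In its idle direction it drags lightly (under 0.4 N m) and clicks over 24 teeth, so the nut follows a power stroke only after 0 to 0.3 rad of idle travel.
- grip_middle (a point): On the axis of the ratchet's straight round grip, 170 mm from the nut axis and 125 mm above the table; the grip is steel, 26 mm thick and reaches from 113 to 225 mm from the nut axis; between it and the head runs a 17 mm thick neck at the same height.
- lever (a joint): Angle of the direction lever relative to the handle, rad, grows anticlockwise seen from above. It starts near its tightening stop, +0.42; its loosening stop is -0.42. It is stiff (about 4 N at the tab), stays where it is left and has no snap; the stop is hard. Over 15 N on it is forcing. Fully home is within 0.01 of the stop; short of it the pawl can skip and the nut not follow.
- upright: Upright 40 x 40 mm square tube, 118 mm tall, tack-welded on the lying tube, top 170 mm above the table; origin at the middle of its lower end, x and y axes along its sides. The handle would run against it when swung far anticlockwise. Its tacks are weak: keep any force on it under 15 N.
- magnet: Loose bystander: arrow-shaped welding magnet, 88 x 25 x 45 mm, origin under its middle.
- wrench: Loose bystander: steel open-ended wrench, 190 mm long, lying flat, origin under its middle.
- can: Loose bystander: metal can 68 mm wide, 115 mm tall, origin under its middle.
- brush: Loose bystander: brush 200 mm long, lying, origin under its middle.
- tab: The lever's upright thumb tab, origin at its centre: 12 mm long (along the lever), 7 mm thick, 14 mm tall (140.5 to 154.5 mm above the table). The lever lies on the head's top; its pivot is 30 mm from the nut axis towards the grip, the tab 26 mm from the pivot, on the nut axis side. At the start it stands to the side towards which the handle swings clockwise, and must go to the other.

How it is judged:
On the way, in this order (a step that is already met when the one before it is completed fails the run):
1. the direction lever is fully home on its loosening side, before the nut has turned (value of joint lever below -0.41 rad and value of joint nut below 0.1 rad), for 0.2 s.
2. the nut has broken loose, turned anticlockwise by 0.35 rad (value of joint nut above 0.35 rad), for 0.2 s.
At the end, for the whole second after the job is handed in: The nut is turned at least a sixth of a turn (1.0 rad is enough) anticlockwise from its start, the lever is still at its loosening side (below -0.33 rad), the ratchet sits still on the nut and the robot touches nothing (value of joint nut above 1 rad and value of joint lever below -0.33 rad and velocity of joint ratchet between -0.05 and 0.05 rad/s).
It fails at once if the direction lever is pinched or forced (over 15 N) (contact force between tab and anything else above 15 N).
It fails at once if the upright is pressed (over 15 N), by the handle or the robot (contact force between upright and anything else above 15 N).
It fails at once if the nut is tightened further (value of joint nut below -0.06 rad).
It fails at once if a bystander is moved by more than 20 mm (distance of any of magnet, wrench, can, brush from where it was at the start of the episode above 0.02 m).
It also fails if it takes over 67 s, if anything falls off the work surface, if the arm or the gripper's body presses on something with over 40 N, if the wrist force passes 120 N, or if a joint passes its speed limit or range.

## Robot

A 7-joint arm with a two-finger parallel gripper is mounted at the origin on the work surface. World frame = base frame: x ahead of the robot, y to its left, z up, the work surface at z = 0. Lengths are in m, angles in rad, forces in N, time in s.
With the tool pointing down it reaches from about 0.425 to 0.925 m from the base axis. Payload 6.8 kg.
Tool frame: the origin (TCP) lies midway between the tips of the shut fingers; the grasp point (between the pads) lies 19 mm behind it; z points along the fingers, y is the line along which they close (so a half turn about z gives the same grasp; the last joint's range is limited). The gripper opens to 85 mm and grips with 20 to 120 N. Pads are 22 mm wide; open, the fingers measure 114 mm over their backs; the gripper's body (76 mm by 85 mm) begins 54 mm behind the grasp point. The pads swing forward as they close: fully open they stand 13 mm farther back than shut.
Start: joints at [-1.222, 0.477, 0.022, 1.555, -0.011, 1.109, -0.083], TCP at [0.298, 0.606, 0.231] pointing down, gripper open.
Joint ranges: [-2.96, 2.96], [-0.34, 2.1], [-1.41, 1.46], [0.24, 2.44], [-1.37, 4.51], [0.17, 1.92], [-2.96, 2.96]. Speed limits (rad/s): [2.39, 2.39, 3.14, 3.14, 3.14, 3.14, 3.14].

## Interface

Orientations are given as a rotation vector (axis times angle).
In Python, from bench import r gives the robot as it stands. The module is installed in compiled form; this text tells all that it offers.
- The arm moves only by the tool apply_moves, never from a script. Its argument "rows" is a list of rows, each a list of 6 numbers: the shift along the tool's x, y, z scaled (see below), then the turn, a rotation vector about the tool's x, y, z scaled (see below). A call has 1 to 5 rows; each row is the pose to reach, as a shift and turn from the pose commanded when the call began, along the tool's axes at that moment; what a row does not reach only later rows make up. The controller multiplies each number of a shift by 0.25 m and each number of a turn by 90 degrees. A row lasts 1/8 s, in which the tool goes at most 62.5 mm and 10.7 degrees, less where a joint would pass 70% of its speed; a pose out of reach is approached as far as the arm can. A call with a number of a shift or a turn outside -1 to 1 is refused whole. A call with a gripper value outside its range is refused whole. "claw" is the opening, from 0 (shut) to 1 (fully open), set as the call begins (left out, the last holds). The fingers move at their own pace and stop on an object; "newtons" is the grip in N (left out, the last holds). Time passes only in rows, so rows that repeat a pose let the fingers close. It gives the time, the measured TCP pose, the force, the opening and the grip force at its end, in the units of the state.
- r.get_obs(): the state, without advancing time (a new reading comes with each control period).
- r.grab_frame(name): name is "side" or "top"; returns a dict with "pixels" (420x560x3 uint8, red, green, blue), "intrinsics" (3x3 intrinsics, pixels), "dist" ([k1, k2, p1, p2, k3] as OpenCV has them; the pictures are not rectified), "eye" and "attitude" of the camera in the world. Camera axes: x right, y up, looking along -z (the intrinsics and any distortion apply to the point x, -y, -z); pixel columns grow to the right and rows downward; lengths in m; the calibration is good to about 2 mm. A picture is of the moment at which its call begins. There is no depth.
- r.hand_in(): hands the job in; it is judged then, once.
Trained networks look in a picture, given as the dict that the camera call returned (one of the last four; its "shot" number tells which), for a name from the list of things; names that differ only in an ending like _2 or _b are one class to them, and where a whole thing is asked for, a point or a joint stands for the part that bears it (a point fixed in the world has none). Each returns a list of dicts, best first, with "conf" (0 to 1); they miss things now and then, are a little off and sometimes report something else, mostly with a low value. They report only what shows in the picture. A call takes as long as a camera call.
- r.search_frame(picture, thing): "rect" ([left, top, width, height] in pixels, round what is visible of it).
- r.outline_of(picture, thing): "pixels" (420x560 bool, what is visible of it) and "rect" ([left, top, width, height] in pixels, round what is visible of it).
- r.landmark_of(picture, thing): "point" ([column, row] in pixels: a listed point, or the origin of a listed thing).
The state is a dict: "clock": time; "joints": joint angles; "qvel": joint speeds; "tau": joint torques, N m; "tcp_pos": TCP position; "orientation": TCP orientation; "contact_force": force on the tool from outside, world axes, zero at the start; "moment": the same for the moment, N m; "grip_width": finger opening in m; "gripper_force": force on a finger pad.
Only numpy, scipy, OpenCV 4.12 (cv2) and the standard library are available. Lean on these libraries where they do the work, as an engineer would, in place of code of your own. Each camera call takes 0.05 s, during which the arm holds its last target. There are 200 camera calls.

## Working session

There is one attempt and no reset: what is moved stays moved. The work goes in short steps, Python scripts to look and compute and a tool call to move; the robot and the scene stay as the last step left them, time stands still between calls to the robot, and variables do not carry over. Pictures are saved under pics/ and viewed, at most 10 in all, crops included, and the job is handed in when it is done.

Besides the shell and the picture viewer there is one more tool, called after ">>>" as name(argument=value, ...) on one line, values as JSON. apply_moves: Moves the arm, as the interface text tells. Its arguments: {"type":"object","properties":{"rows":{"type":"array","items":{"type":"array","items":{"type":"number"}}},"claw":{"type":"number"},"newtons":{"type":"number"}},"required":["rows"]}

```bash
mkdir -p pics; cat > h.py <<'E'
import numpy as np, cv2
from scipy.spatial.transform import Rotation as R
from bench import r
def att(p):
    a=np.array(p["attitude"],float)
    return a if a.shape==(3,3) else (R.from_rotvec(a).as_matrix() if a.size==3 else R.from_quat(a).as_matrix())
def ray(p,uv):
    n=cv2.undistortPoints(np.array([[uv]],float),np.array(p["intrinsics"],float),np.array(p["dist"],float))[0,0]
    d=att(p)@np.array([n[0],-n[1],-1.]); return np.array(p["eye"],float),d/np.linalg.norm(d)
def atz(p,uv,z):
    o,d=ray(p,uv); return o+d*(z-o[2])/d[2]
def tri(rs):
    A=0;b=0
    for o,d in rs:
        P=np.eye(3)-np.outer(d,d);A=A+P;b=b+P@o
    return np.linalg.solve(A,b)
def proj(p,X):
    c=att(p).T@(np.array(X,float)-np.array(p["eye"])); c=np.array([c[0],-c[1],-c[2]])
    return cv2.projectPoints(c[None],np.zeros(3),np.zeros(3),np.array(p["intrinsics"],float),np.array(p["dist"],float))[0].ravel()
def save(p,f,box=None,s=1):
    im=p["pixels"][:,:,::-1]
    if box: x,y,w,h=box; im=im[y:y+h,x:x+w]
    cv2.imwrite("pics/"+f,cv2.resize(im,None,fx=s,fy=s,interpolation=cv2.INTER_CUBIC))
E
python3 - <<'E'
from h import *
o=r.get_obs();print({k:np.round(v,3) for k,v in o.items()})
ps={n:r.grab_frame(n) for n in("side","top")}
for n,p in ps.items():
    save(p,n+"0.png"); print(n,p["attitude"],np.round(p["eye"],3))
Z=dict(nut_axis=.074,grip_middle=.125,tab=.1475,upright=.052,magnet=0,wrench=0,can=0,brush=0)
for t,z in Z.items():
    for n,p in ps.items():
        for l in r.landmark_of(p,t)[:2]: print(t,n,np.round(l["point"],1),round(l["conf"],2),np.round(atz(p,l["point"],z),4))
E
```

```text
{'clock': np.float64(0.0), 'joints': array([-1.222,  0.478,  0.022,  1.556, -0.012,  1.109, -0.083]), 'qvel': array([ 0.002, -0.   , -0.   ,  0.001,  0.001, -0.002,  0.001]), 'tau': array([ 1.0000e-03, -5.9646e+01,  1.6080e+00, -2.8119e+01,  1.3000e-02,
        1.0000e-02,  0.0000e+00]), 'tcp_pos': array([0.297, 0.605, 0.23 ]), 'orientation': array([-7.11e-01, -3.06e+00,  3.00e-03]), 'contact_force': array([0.071, 0.232, 0.313]), 'moment': array([ 0.014,  0.015, -0.037]), 'gripper_force': np.float64(0.0), 'grip_width': np.float64(0.086)}
side [ 0.77433141 -0.33013889 -0.70729455] [ 0.098 -0.514  0.834]
top [ 0.13937186 -0.13857467 -1.58657311] [0.463 0.029 0.944]
nut_axis side [325.  256.4] 0.53 [ 0.6346 -0.0802  0.074 ]
grip_middle side [263.8 288.3] 0.78 [ 0.4715 -0.0893  0.125 ]
grip_middle top [348.  293.2] 0.9 [ 0.4694 -0.0858  0.125 ]
tab side [323.  225.3] 0.42 [ 0.635  -0.0678  0.1475]
tab top [333.6 187.8] 0.51 [ 0.6375 -0.0669  0.1475]
upright side [333.9 313.1] 0.77 [ 0.5642 -0.1704  0.052 ]
upright top [383.7 237.6] 0.65 [ 0.5661 -0.1639  0.052 ]
upright top [244.2 269.5] 0.2 [0.5148 0.0845 0.052 ]
magnet top [231.3 185.2] 0.72 [0.6789 0.111  0.    ]
wrench side [221.3 268.4] 0.94 [0.5081 0.0818 0.    ]
wrench top [246.  270.7] 0.67 [0.5156 0.0844 0.    ]
can side [306.4 213.4] 0.91 [0.7503 0.0797 0.    ]
can side [325.5 257.2] 0.18 [ 0.6859 -0.0402  0.    ]
can top [245.4 149.2] 0.57 [0.7499 0.0833 0.    ]
brush side [388.3 375.5] 0.73 [ 0.5687 -0.2978  0.    ]
brush top [447.4 237. ] 0.77 [ 0.5706 -0.2958  0.    ]
```

View pics/top0.png

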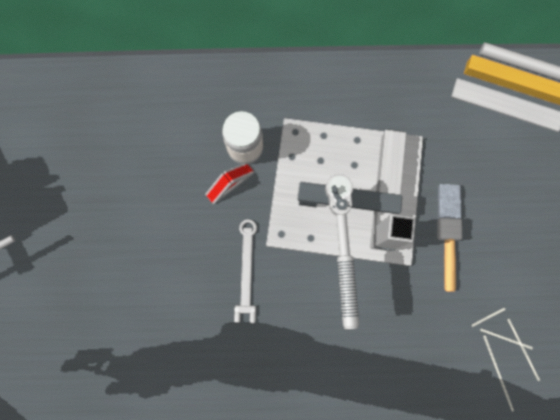

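View pics/side0.png

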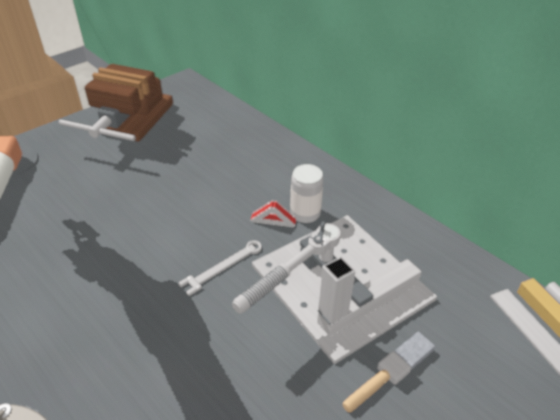

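The top view shows the head at about (340,190), the grip running down to (350,325) and the upright at (400,228). The side view shows the head at about (325,238) and the grip end at (240,303). The tab is on the +y side. Next I'll refine the handle line and the tab position.

```bash
python3 - <<'E'
from h import *
ps={n:r.grab_frame(n) for n in("side","top")}
tr={}
for t in("tab","grip_middle","nut_axis","upright"):
    rs=[]
    for n,p in ps.items():
        l=r.landmark_of(p,t)
        if l: rs.append(ray(p,l[0]["point"]))
    if len(rs)==2: tr[t]=tri(rs); print(t,tr[t].round(4))
p=ps["top"]
for t in("ratchet","lever","tab"):
    for n,p in ps.items():
        o=r.outline_of(p,t)
        if not o: print(t,n,"none"); continue
        m=o[0]["pixels"]; v,u=np.nonzero(m)
        print(t,n,round(o[0]["conf"],2),o[0]["rect"],m.sum(),"cen",u.mean().round(1),v.mean().round(1))
        if t=="ratchet" and n=="top":
            W=np.array([atz(p,(a,b),.125)[:2] for a,b in zip(u,v)])
            g=W[(W[:,0]<.51)]; c=g.mean(0); d=np.linalg.svd(g-c)[2][0]; print("grip axis",c.round(4),d.round(4),"x range",W.min(0).round(4),W.max(0).round(4))
        if t in("lever","tab"): print("  world",atz(p,(u.mean(),v.mean()),.145).round(4))
o=r.get_obs(); print(R.from_rotvec(o["orientation"]).as_matrix().round(3), o["tcp_pos"])
save(ps["top"],"top1.png",(280,140,140,105),5)
E
```

```text
tab [ 0.5057 -0.1036  0.2597]
grip_middle [ 0.4714 -0.0881  0.1255]
upright [ 0.5687 -0.1678  0.0352]
ratchet side 0.88 [233.6, 222.4, 102.6, 90.3] 2091 cen 288.6 266.4
ratchet top 0.71 [326.1, 175.5, 33.9, 155.9] 2432 cen 343.7 248.2
grip axis [ 0.4623 -0.0854] [-0.9987 -0.0514] x range [ 0.4147 -0.1   ] [ 0.6659 -0.0567]
lever side 0.5 [310.9, 224.2, 13.7, 20.2] 158 cen 319.3 234.1
  world [ 0.6158 -0.0772  0.145 ]
lever top 0.54 [333.2, 187.5, 14.0, 18.6] 149 cen 338.8 198.7
  world [ 0.6199 -0.0748  0.145 ]
tab side none
tab top 0.41 [331.0, 183.9, 8.7, 5.1] 38 cen 334.7 188.8
  world [ 0.6363 -0.0689  0.145 ]
[[-0.897  0.441  0.   ]
 [ 0.441  0.897  0.   ]
 [-0.     0.    -1.   ]] [0.29773116 0.60580903 0.23130332]
```

View pics/top1.png

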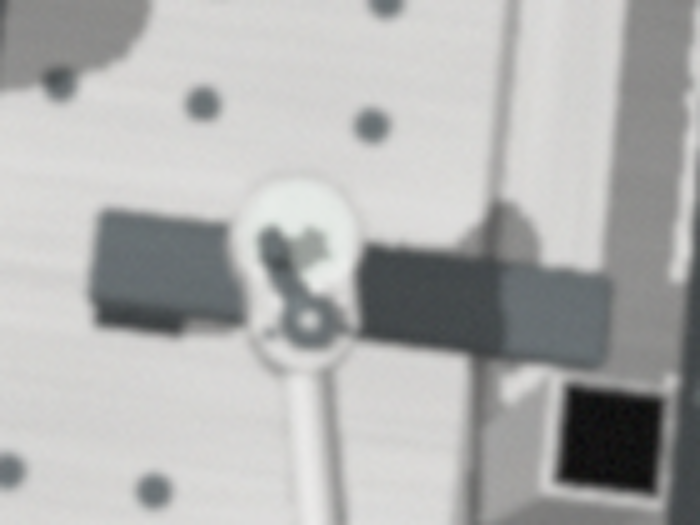

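The crop shows the tab at full-image pixel (334.6,189) and the pivot at (342,204). That gives a nut axis near (0.640,-0.077) with the handle heading 183°. I'll start the approach with the fingers shut.

>>> apply_moves(rows=[[-0.2,-0.15,-0.04,0,0,-0.08],[-0.4,-0.3,-0.08,0,0,-0.16],[-0.6,-0.43,-0.12,0,0,-0.24],[-0.756,-0.541,-0.12,0,0,-0.324],[-0.756,-0.541,-0.12,0,0,-0.324]], claw=0)

```text
clock: 2.33
tcp_pos: [0.4109, 0.3966, 0.2618]
orientation: [-0.071, 3.139, -0.002]
contact_force: [0.1, 0.1, -0.7]
grip_width: -0.0003
gripper_force: 0.0
```

```bash
cat >> h.py <<'E'
NUT=np.array([.640,-.077])
def plan(pos,psi):
    """row numbers to bring the tool (pointing down, tool x at world heading psi deg) to pos"""
    o=r.get_obs(); M=R.from_rotvec(o["orientation"]).as_matrix(); a=np.radians(psi)
    G=np.array([[np.cos(a),np.sin(a),0],[np.sin(a),-np.cos(a),0],[0,0,-1]])
    print("t",round(float(o["clock"]),2),"tcp",o["tcp_pos"].round(4),"psi",np.degrees(np.arctan2(M[1,0],M[0,0])).round(1),"F",o["contact_force"].round(1),
      "row",(M.T@(np.array(pos)-o["tcp_pos"])/.25).round(3),(R.from_matrix(M.T@G).as_rotvec()/(np.pi/2)).round(3))
E
python3 -c "
from h import *
plan((.637,-.02,.231),182.95)"
```

```text
t 2.33 tcp [0.4109 0.3966 0.2618] psi -177.4 F [ 0.1  0.1 -0.7] row [-0.828 -1.705  0.126] [-0.001  0.001 -0.004]
```

>>> apply_moves(rows=[[-0.1,-0.2,0,0,0,0],[-0.2,-0.4,0,0,0,0],[-0.3,-0.6,0,0,0,0],[-0.41,-0.83,0,0,0,0],[-0.414,-0.85,0,0,0,-0.004]])

```text
clock: 2.95
tcp_pos: [0.5242, 0.1899, 0.2614]
orientation: [-0.079, 3.139, -0.002]
contact_force: [-0.8, 0.6, 0.2]
grip_width: -0.0
gripper_force: 0.0
```

>>> apply_moves(rows=[[-0.1,-0.2,0,0,0,0],[-0.2,-0.4,0,0,0,0],[-0.3,-0.6,0,0,0,0],[-0.41,-0.83,0,0,0,0],[-0.414,-0.85,0.06,0,0,0]])

```text
clock: 3.58
tcp_pos: [0.6401, -0.0159, 0.2469]
orientation: [-0.082, 3.137, -0.003]
contact_force: [-0.4, -0.3, -0.7]
grip_width: -0.0001
gripper_force: 0.0
```

```bash
python3 -c "
from h import *
plan((.637,-.03,.146),182.95)"
```

```text
t 3.58 tcp [ 0.6401 -0.0159  0.2469] psi -177.0 F [-0.4 -0.3 -0.7] row [ 0.017 -0.055  0.404] [-0.001  0.002  0.   ]
```

>>> apply_moves(rows=[[0.017,-0.02,0.1,0,0,0],[0.017,-0.03,0.2,0,0,0],[0.017,-0.03,0.3,0,0,0],[0.017,-0.03,0.4,0,0,0],[0.017,-0.03,0.403,0,0,0]])

```text
clock: 4.2
tcp_pos: [0.6323, -0.0167, 0.1432]
orientation: [0.096, -3.135, -0.002]
contact_force: [-1.0, 0.0, 0.8]
grip_width: -0.0001
gripper_force: 0.0
```

```bash
python3 - <<'E'
from h import *
plan((.637,-.03,.146),182.95)
p=r.grab_frame("side"); save(p,"s2.png",(270,170,120,90),6)
E
```

```text
t 4.2 tcp [ 0.6323 -0.0167  0.1432] psi -176.5 F [-1.   0.   0.8] row [-0.016 -0.054 -0.011] [ 0.001 -0.003  0.006]
```

View pics/s2.png

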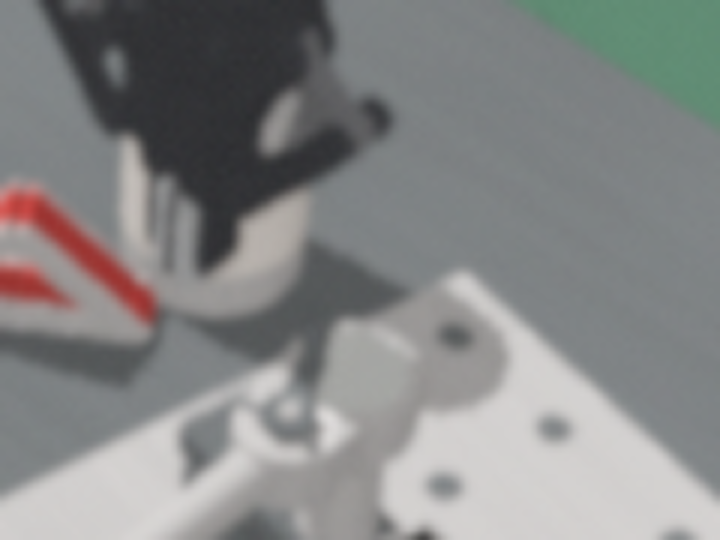

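The side crop shows the dark gripper with its tip near full pixel (304,215). The tab is at about (321,230), still to the right of it and clear. I'll check where the TCP projects in this picture.

>>> apply_moves(rows=[[-0.01,0,-0.008,0,0,0.006],[-0.016,0,-0.008,0,0,0.006]])

```text
clock: 4.5
tcp_pos: [0.6392, -0.019, 0.149]
orientation: [-0.077, 3.138, 0.0]
contact_force: [0.1, -0.3, -0.6]
grip_width: -0.0002
gripper_force: 0.0
```

```bash
python3 - <<'E'
from h import *
plan((.637,-.03,.146),182.95)
p=r.grab_frame("side");o=r.get_obs();q=r.grab_frame("top")
print(proj(p,o["tcp_pos"]),proj(p,(.635,-.068,.1475)),proj(q,o["tcp_pos"]))
im=np.hstack([cv2.resize(a["pixels"][y:y+75,x:x+65],None,fx=6,fy=6,interpolation=cv2.INTER_CUBIC) for a,x,y in((p,280,180),(q,295,150))])
cv2.imwrite("pics/b3.png",im[:,:,::-1])
E
```

```text
t 4.5 tcp [ 0.6392 -0.019   0.149 ] psi -177.2 F [ 0.1 -0.3 -0.6] row [ 0.011 -0.044  0.012] [ 0.     0.002 -0.002]
[305.63468875 210.17443148] [323.08009301 225.3831813 ] [304.0266806  187.23398772]
```

View pics/b3.png

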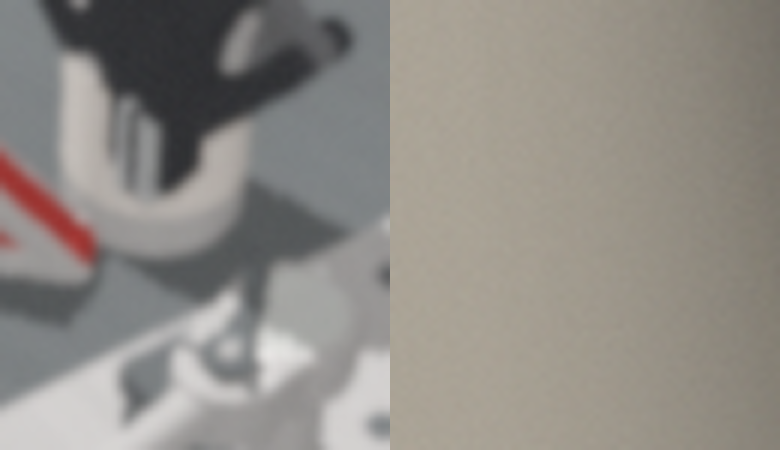

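The left half shows the tip at full pixel (305,212), as projected, and the tab at (322,226). The top camera is blocked by the arm. I'm starting the approach to the tab.

>>> apply_moves(rows=[[0.01,-0.02,0.012,0,0,0],[0.01,-0.04,0.012,0,0,0],[0.01,-0.06,0.012,0,0,0],[0.01,-0.08,0.012,0,0,0],[0.01,-0.08,0.012,0,0,0]])

```text
clock: 5.22
tcp_pos: [0.6365, -0.0403, 0.1446]
orientation: [-0.075, 3.141, -0.0]
contact_force: [0.3, -0.3, 0.4]
grip_width: -0.0004
gripper_force: 0.0
```

>>> apply_moves(rows=[[0,-0.004,0,0,0,0],[0,-0.008,0,0,0,0],[0,-0.012,0,0,0,0],[0,-0.016,0,0,0,0],[0,-0.016,0,0,0,0]])

```text
clock: 5.85
tcp_pos: [0.6367, -0.0436, 0.1446]
orientation: [-0.077, 3.141, -0.0]
contact_force: [0.2, -0.7, -0.8]
grip_width: 0.0
gripper_force: 0.0
```

>>> apply_moves(rows=[[0,-0.004,0,0,0,0],[0,-0.008,0,0,0,0],[0,-0.012,0,0,0,0],[0,-0.016,0,0,0,0],[0,-0.016,0,0,0,0]])

```text
clock: 6.48
tcp_pos: [0.6369, -0.0476, 0.1445]
orientation: [0.077, -3.141, 0.0]
contact_force: [-0.4, 0.1, 0.4]
grip_width: 0.0001
gripper_force: 0.0
```

```bash
python3 - <<'E'
from h import *
plan((.637,-.06,.146),182.95)
p=r.grab_frame("side")
l=r.landmark_of(p,"tab"); print([(x["point"],x["conf"]) for x in l])
E
```

```text
t 6.47 tcp [ 0.6369 -0.0476  0.1445] psi -177.2 F [-0.4  0.1  0.4] row [ 0.002 -0.049 -0.006] [-0.    -0.    -0.002]
[([320.3, 226.4], 0.54)]
```

>>> apply_moves(rows=[[0,-0.004,0,0,0,0],[0,-0.008,0,0,0,0],[0,-0.012,0,0,0,0],[0,-0.016,0,0,0,0],[0,-0.016,0,0,0,0]])

```text
clock: 7.2
tcp_pos: [0.6372, -0.0506, 0.1445]
orientation: [-0.078, 3.141, 0.001]
contact_force: [0.3, 3.2, -0.3]
grip_width: -0.0
gripper_force: 1.4
```

>>> apply_moves(rows=[[0,-0.004,0,0,0,0],[0,-0.008,0,0,0,0],[0,-0.012,0,0,0,0],[0,-0.016,0,0,0,0],[0,-0.016,0,0,0,0]])

```text
clock: 7.82
tcp_pos: [0.6381, -0.0552, 0.145]
orientation: [-0.077, 3.139, 0.0]
contact_force: [2.5, 4.6, -0.1]
grip_width: 0.0001
gripper_force: 1.9
```

```bash
python3 - <<'E'
from h import *
plan((.637,-.06,.146),182.95)
p=r.grab_frame("side")
l=r.landmark_of(p,"tab"); print([(x["point"],x["conf"]) for x in l])
for a in(.42,0,-.42): print(a,proj(p,(.610+.026*np.cos(a+.05),-.0785+.026*np.sin(a+.05),.1475)))
E
```

```text
t 7.83 tcp [ 0.6381 -0.0552  0.145 ] psi -177.2 F [ 2.5  4.6 -0.1] row [ 0.005 -0.019 -0.004] [ 0.     0.001 -0.001]
[([321.1, 221.5], 0.54)]
0.42 [321.87936181 225.4932633 ]
0 [327.14286012 227.78246   ]
-0.42 [330.83279156 231.36338561]
```

>>> apply_moves(rows=[[0,-0.004,0,0,0,0],[0,-0.008,0,0,0,0],[0,-0.012,0,0,0,0],[0,-0.016,0,0,0,0],[0,-0.016,0,0,0,0]])

```text
clock: 8.55
tcp_pos: [0.6384, -0.0594, 0.1451]
orientation: [-0.077, 3.139, -0.0]
contact_force: [3.0, 4.7, 1.0]
grip_width: -0.0
gripper_force: 1.9
```

>>> apply_moves(rows=[[0,-0.004,0,0,0,0],[0,-0.008,0,0,0,0],[0,-0.012,0,0,0,0],[0,-0.016,0,0,0,0],[0,-0.016,0,0,0,0]])

```text
clock: 9.18
tcp_pos: [0.6386, -0.0633, 0.1451]
orientation: [-0.077, 3.139, 0.0]
contact_force: [2.8, 4.8, 0.4]
grip_width: -0.0
gripper_force: 2.2
```

>>> apply_moves(rows=[[0,-0.002,0,0,0,0],[0,-0.004,0,0,0,0],[0,-0.006,0,0,0,0],[0,-0.008,0,0,0,0],[0,-0.008,0,0,0,0]])

```text
clock: 9.8
tcp_pos: [0.6387, -0.0651, 0.1451]
orientation: [-0.077, 3.139, 0.0]
contact_force: [3.9, 5.3, 1.7]
grip_width: 0.0002
gripper_force: 2.4
```

```bash
python3 - <<'E'
from h import *
plan((.637,-.06,.146),182.95)
p=r.grab_frame("side")
l=r.landmark_of(p,"tab"); print([(x["point"],x["conf"]) for x in l])
save(p,"s4.png",(270,170,120,90),6)
E
```

```text
t 9.8 tcp [ 0.6387 -0.0651  0.1451] psi -177.2 F [3.9 5.3 1.7] row [ 0.006  0.021 -0.004] [ 0.     0.001 -0.001]
[([329.4, 225.4], 0.6)]
```

View pics/s4.png

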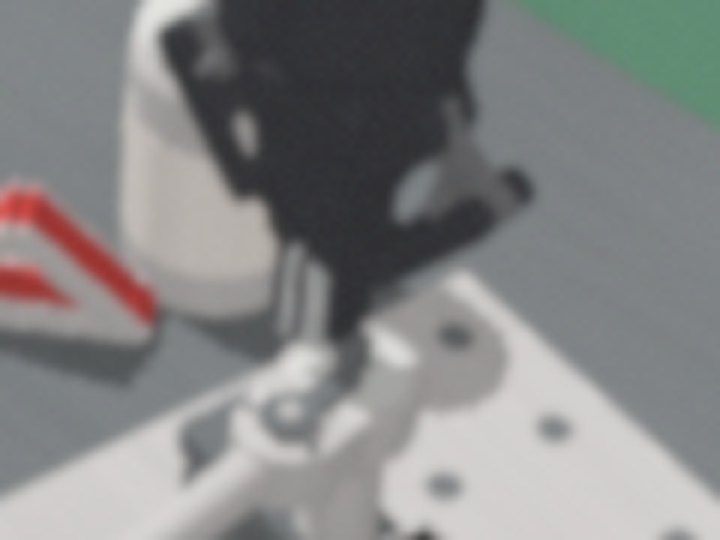

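The crop shows the finger against the tab at about (328,229), with the lever past its middle. I'll carry on in small steps towards the stop.

>>> apply_moves(rows=[[0,-0.002,0,0,0,0],[0,-0.004,0,0,0,0],[0,-0.006,0,0,0,0],[0,-0.008,0,0,0,0],[0,-0.008,0,0,0,0]])

```text
clock: 10.52
tcp_pos: [0.6388, -0.0672, 0.1451]
orientation: [-0.077, 3.139, 0.0]
contact_force: [3.3, 4.3, 1.1]
grip_width: -0.0002
gripper_force: 2.4
```

>>> apply_moves(rows=[[0,-0.002,0,0,0,0],[0,-0.004,0,0,0,0],[0,-0.004,0,0,0,0]])

```text
clock: 10.9
tcp_pos: [0.6388, -0.0683, 0.1451]
orientation: [-0.077, 3.139, 0.0]
contact_force: [2.6, 2.7, 0.4]
grip_width: 0.0001
gripper_force: 2.4
```

>>> apply_moves(rows=[[0,-0.002,0,0,0,0],[0,-0.004,0,0,0,0],[0,-0.004,0,0,0,0]])

```text
clock: 11.28
tcp_pos: [0.6387, -0.0692, 0.145]
orientation: [-0.077, 3.139, 0.0]
contact_force: [1.7, 4.5, 1.0]
grip_width: -0.0001
gripper_force: 2.5
```

>>> apply_moves(rows=[[0,-0.002,0,0,0,0],[0,-0.004,0,0,0,0],[0,-0.004,0,0,0,0]])

```text
clock: 11.65
tcp_pos: [0.6386, -0.0703, 0.1449]
orientation: [-0.077, 3.139, 0.0]
contact_force: [2.5, 3.8, 1.2]
grip_width: 0.0002
gripper_force: 2.5
```

>>> apply_moves(rows=[[0,-0.002,0,0,0,0],[0,-0.003,0,0,0,0],[0,-0.003,0,0,0,0]])

```text
clock: 12.02
tcp_pos: [0.6385, -0.0712, 0.1448]
orientation: [-0.077, 3.14, -0.0]
contact_force: [3.1, 3.9, 2.0]
grip_width: 0.0006
gripper_force: 2.6
```

```bash
python3 - <<'E'
from h import *
plan((.637,-.06,.146),182.95)
p=r.grab_frame("side")
l=r.landmark_of(p,"tab"); print([(x["point"],x["conf"]) for x in l])
E
```

```text
t 12.03 tcp [ 0.6385 -0.0712  0.1448] psi -177.2 F [3.1 3.9 2. ] row [ 0.004  0.045 -0.005] [-0.     0.001 -0.002]
[([331.2, 231.0], 0.39)]
```

>>> apply_moves(rows=[[0,-0.001,0,0,0,0],[0,-0.002,0,0,0,0],[0,-0.002,0,0,0,0]])

```text
clock: 12.5
tcp_pos: [0.6384, -0.0717, 0.1448]
orientation: [-0.077, 3.14, -0.0]
contact_force: [2.8, 4.5, 1.6]
grip_width: -0.0002
gripper_force: 2.7
```

>>> apply_moves(rows=[[0,-0.001,0,0,0,0],[0,-0.002,0,0,0,0],[0,-0.002,0,0,0,0]])

```text
clock: 12.88
tcp_pos: [0.6384, -0.0719, 0.1448]
orientation: [-0.077, 3.14, 0.0]
contact_force: [2.8, 3.2, 2.7]
grip_width: 0.0001
gripper_force: 2.9
```

>>> apply_moves(rows=[[0,-0.001,0,0,0,0],[0,-0.002,0,0,0,0],[0,-0.002,0,0,0,0]])

```text
clock: 13.25
tcp_pos: [0.6384, -0.072, 0.1448]
orientation: [-0.078, 3.14, 0.001]
contact_force: [2.8, 6.3, 2.6]
grip_width: 0.0003
gripper_force: 3.2
```

>>> apply_moves(rows=[[0,-0.001,0,0,0,0],[0,-0.003,0,0,0,0],[0,-0.003,0,0,0,0]])

```text
clock: 13.62
tcp_pos: [0.6384, -0.0722, 0.1448]
orientation: [-0.078, 3.14, 0.002]
contact_force: [2.2, 6.9, 2.9]
grip_width: 0.0003
gripper_force: 3.7
```

>>> apply_moves(rows=[[0,-0.001,0,0,0,0],[0,-0.003,0,0,0,0],[0,-0.003,0,0,0,0]])

```text
clock: 14.0
tcp_pos: [0.6384, -0.0723, 0.1448]
orientation: [-0.079, 3.14, 0.003]
contact_force: [2.7, 7.1, 2.8]
grip_width: 0.0002
gripper_force: 4.2
```

```bash
python3 - <<'E'
from h import *
plan((.637,-.06,.146),182.95)
F=[]
for _ in range(4):
    p=r.grab_frame("side"); o=r.get_obs(); F.append(np.r_[o["contact_force"],o["gripper_force"],o["tcp_pos"][1]*1e3])
    l=r.landmark_of(p,"tab"); print([(x["point"],x["conf"]) for x in l])
print(np.mean(F,0),np.std(F,0))
p=r.grab_frame("side"); save(p,"s5.png",(300,200,60,45),12)
E
```

```text
t 14.0 tcp [ 0.6384 -0.0723  0.1448] psi -177.1 F [2.7 7.1 2.8] row [ 0.003  0.049 -0.005] [ 0.001  0.    -0.001]
[([330.5, 231.6], 0.59)]
[([332.7, 230.3], 0.43)]
[([330.4, 231.4], 0.58)]
[([330.1, 231.9], 0.45)]
[  1.50077801   7.71903598   3.02768415   4.23033057 -72.28318585] [0.47574347 0.64664151 0.30467635 0.00115431 0.01407755]
```

View pics/s5.png

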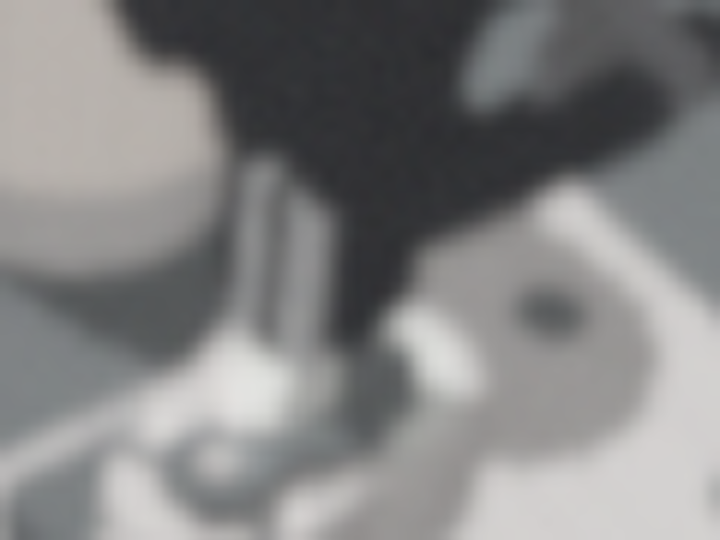

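The tab is at (330.5,231.5), where -0.42 rad projects. The force has risen to about 8 N with the finger stalled, so the lever is home. I'll back off, rise and move over the grip.

>>> apply_moves(rows=[[0,0.03,0,0,0,0],[0,0.08,0,0,0,0],[0,0.1,-0.1,0,0,0],[0,0.1,-0.25,0,0,0],[0.1,0.1,-0.3,0,0,0]])

```text
clock: 15.08
tcp_pos: [0.6133, -0.0505, 0.2214]
orientation: [-0.077, 3.138, -0.002]
contact_force: [-0.2, -0.8, 0.4]
grip_width: 0.0001
gripper_force: 0.0
```

```bash
python3 - <<'E'
from h import *
p=r.grab_frame("side")
l=r.landmark_of(p,"tab"); print([(x["point"],x["conf"]) for x in l])
l=r.landmark_of(p,"grip_middle"); print(atz(p,l[0]["point"],.125),l[0]["conf"])
h=np.radians(182.95);q=NUT+.19*np.array([np.cos(h),np.sin(h)])
plan((*q,.2),182.95)
E
```

```text
[([328.8, 230.7], 0.56)]
[ 0.46654977 -0.0815634   0.125     ] 0.83
t 15.22 tcp [ 0.6112 -0.0509  0.2199] psi -177.2 F [-0.3  0.4 -0.2] row [ 0.65  -0.112  0.08 ] [-0.    -0.    -0.002]
```

>>> apply_moves(rows=[[0.17,-0.03,0,0,0,0],[0.34,-0.06,0,0,0,0],[0.5,-0.09,0,0,0,0],[0.65,-0.112,0,0,0,0],[0.65,-0.112,0,0,0,0]], claw=0.8, newtons=40)

```text
clock: 15.85
tcp_pos: [0.4485, -0.0871, 0.2186]
orientation: [0.074, -3.138, -0.0]
contact_force: [0.6, 0.6, -0.1]
grip_width: 0.0683
gripper_force: 0.0
```

```bash
python3 - <<'E'
from h import *
h=np.radians(182.95);q=NUT+.19*np.array([np.cos(h),np.sin(h)])
plan((*q,.107),182.95)
for n in("side","top"):
    p=r.grab_frame(n)
    for t,z in(("grip_middle",.125),("tab",.1475),("ratchet",None)):
        if z:
            l=r.landmark_of(p,t); print(n,t,[(np.round(x["point"],1),round(x["conf"],2),atz(p,x["point"],z).round(4)) for x in l[:1]])
    if n=="side": save(p,"s6.png",(210,160,200,150),3.5)
E
```

```text
t 15.85 tcp [ 0.4485 -0.0871  0.2186] psi -177.3 F [ 0.6  0.6 -0.1] row [-0.008  0.001  0.446] [ 0.    -0.002 -0.003]
side grip_middle [(array([261. , 289.8]), 0.83, array([ 0.466 , -0.0885,  0.125 ]))]
side tab [(array([331.2, 231.4]), 0.44, array([ 0.6347, -0.0884,  0.1475]))]
top grip_middle [(array([347. , 292.5]), 0.76, array([ 0.4706, -0.0842,  0.125 ]))]
top tab [(array([347.1, 188.5]), 0.57, array([ 0.6359, -0.0886,  0.1475]))]
```

View pics/s6.png

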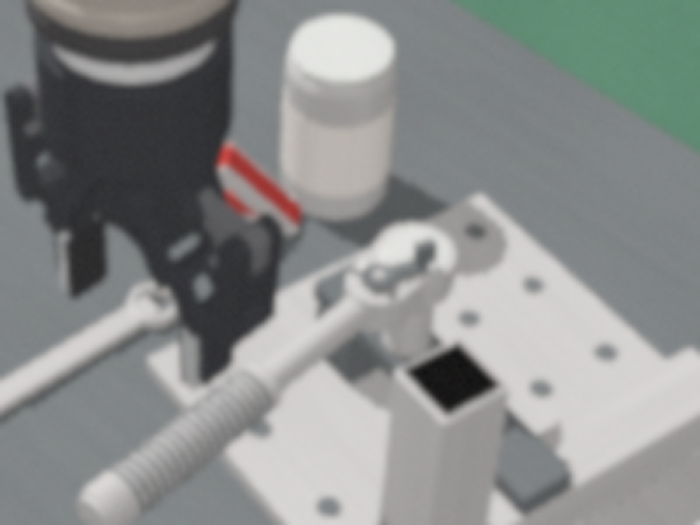

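The crop shows the tab on the far side of the head, at full pixel (331,231), so the lever is flipped. The gripper straddles the grip line from above. I'm lowering it over the grip.

>>> apply_moves(rows=[[-0.006,0,0.1,0,0,0],[-0.006,0,0.2,0,0,0],[-0.006,0,0.3,0,0,0],[-0.006,0,0.4,0,0,0],[-0.006,0,0.445,0,0,0]])

```text
clock: 16.77
tcp_pos: [0.4524, -0.086, 0.1069]
orientation: [0.078, -3.139, 0.0]
contact_force: [0.9, 0.4, -0.0]
grip_width: 0.0685
gripper_force: 0.0
```

>>> apply_moves(rows=[[0,0,0,0,0,0],[0,0,0,0,0,0],[0,0,0,0,0,0]], claw=0.42)

```text
clock: 17.15
tcp_pos: [0.4533, -0.0863, 0.1091]
orientation: [-0.077, 3.139, 0.0]
contact_force: [0.8, 0.1, 0.2]
grip_width: 0.036
gripper_force: 0.0
```

```bash
cat >> h.py <<'E'
def arc(angles,rad=.19,z=.107,h0=182.95):
    """rows following the handle through the given angles, from the measured pose"""
    o=r.get_obs(); M=R.from_rotvec(o["orientation"]).as_matrix()
    v=o["tcp_pos"][:2]-NUT
    print("t",round(float(o["clock"]),2),"tcp",o["tcp_pos"].round(4),"ang",((np.arctan2(v[1],v[0])-np.radians(h0)+np.pi)%(2*np.pi)-np.pi).round(3),"rad",np.linalg.norm(v).round(4),"q",o["joints"].round(2),"F",o["contact_force"].round(1),"g",o["grip_width"].round(4),o["gripper_force"].round(1))
    for t in angles:
        a=t+np.radians(h0); G=np.array([[np.cos(a),np.sin(a),0],[np.sin(a),-np.cos(a),0],[0,0,-1]])
        P=np.r_[NUT+rad*np.array([np.cos(a),np.sin(a)]),z]
        print(t.round(2),(M.T@(P-o["tcp_pos"])/.25).round(3).tolist(),(R.from_matrix(M.T@G).as_rotvec()/(np.pi/2)).round(3).tolist())
E
python3 -c "
from h import *
arc(np.array([-.1,-.2,-.3,-.4,-.5]))"
```

```text
Traceback (most recent call last):
  File "h.py", line 35, in arc
    print("t",round(float(o["clock"]),2),"tcp",o["tcp_pos"].round(4),"ang",((np.arctan2(v[1],v[0])-np.radians(h0)+np.pi)%(2*np.pi)-np.pi).round(3),"rad",np.linalg.norm(v).round(4),"q",o["joints"].round(2),"F",o["contact_force"].round(1),"g",o["grip_width"].round(4),o["gripper_force"].round(1))
                                                                                                                                                                                                                                                 ^^^^^^^^^^^^^^^^^^^^^
AttributeError: 'float' object has no attribute 'round'
```

```bash
sed -i 's/o\["grip_width"\].round(4),o\["gripper_force"\].round(1)/round(float(o["grip_width"]),4),round(float(o["gripper_force"]),1)/' h.py
python3 -c "
from h import *
arc(np.array([-.1,-.2,-.3,-.4,-.5]))"
```

```text
t 17.15 tcp [ 0.4533 -0.0863  0.1091] ang -0.002 rad 0.1869 q [-0.13  0.3   0.22  2.18 -0.1   0.67  1.78] F [0.8 0.1 0.2] g 0.036 0.0
-0.1 [0.009, 0.075, 0.008] [0.0, 0.001, 0.062]
-0.2 [-0.003, 0.15, 0.008] [0.0, 0.001, 0.126]
-0.3 [-0.021, 0.223, 0.008] [0.0, 0.001, 0.189]
-0.4 [-0.047, 0.295, 0.008] [0.0, 0.001, 0.253]
-0.5 [-0.08, 0.363, 0.009] [0.0, 0.001, 0.317]
```

>>> apply_moves(rows=[[0.009,0.075,0.008,0,0,0.062],[-0.003,0.15,0.008,0,0,0.126],[-0.021,0.223,0.008,0,0,0.189],[-0.047,0.295,0.008,0,0,0.253],[-0.08,0.363,0.008,0,0,0.317]])

```text
clock: 17.77
tcp_pos: [0.4684, 0.0059, 0.1069]
orientation: [0.704, 3.061, 0.001]
contact_force: [0.3, -0.6, 0.2]
grip_width: 0.0355
gripper_force: 0.3
```

```bash
python3 -c "
from h import *
arc(np.array([-.6,-.7,-.8,-.9,-1.0]))
p=r.grab_frame('side'); l=r.landmark_of(p,'grip_middle'); print([(atz(p,x['point'],.125).round(3),x['conf']) for x in l[:1]])"
```

```text
t 17.77 tcp [0.4684 0.0059 0.1069] ang -0.502 rad 0.1906 q [-0.4   0.32  0.3   2.17 -0.15  0.67  1.12] F [ 0.3 -0.6  0.2] g 0.0355 0.3
-0.6 [-0.006, 0.075, -0.0] [0.0, 0.0, 0.061]
-0.7 [-0.017, 0.15, -0.0] [0.0, 0.0, 0.125]
-0.8 [-0.036, 0.224, -0.0] [0.0, 0.0, 0.189]
-0.9 [-0.061, 0.295, -0.0] [0.0, 0.0, 0.252]
-1.0 [-0.094, 0.364, -0.0] [0.0, 0.0, 0.316]
[(array([ 0.489, -0.007,  0.125]), 0.82)]
```

>>> apply_moves(rows=[[-0.006,0.075,0,0,0,0.061],[-0.017,0.15,0,0,0,0.125],[-0.036,0.224,0,0,0,0.189],[-0.061,0.295,0,0,0,0.252],[-0.094,0.364,0,0,0,0.316]])

```text
clock: 18.5
tcp_pos: [0.5287, 0.0766, 0.1066]
orientation: [-1.432, -2.796, 0.0]
contact_force: [-0.0, -1.2, 0.1]
grip_width: 0.0356
gripper_force: 0.3
```

```bash
python3 -c "
from h import *
arc(np.array([-.92,-.84,-.76,-.68,-.6]))
p=r.grab_frame('side'); l=r.landmark_of(p,'grip_middle'); print([(atz(p,x['point'],.125).round(3),x['conf']) for x in l[:1]])"
```

```text
t 18.5 tcp [0.5287 0.0766 0.1066] ang -0.995 rad 0.1897 q [-0.58  0.43  0.4   2.02 -0.24  0.73  0.59] F [-0.  -1.2  0.1] g 0.0356 0.3
-0.92 [-0.001, -0.057, -0.002] [-0.0, -0.0, -0.05]
-0.84 [-0.008, -0.117, -0.002] [-0.0, -0.0, -0.101]
-0.76 [-0.02, -0.177, -0.002] [-0.0, -0.0, -0.152]
-0.68 [-0.037, -0.235, -0.002] [-0.0, -0.0, -0.203]
-0.6 [-0.058, -0.292, -0.002] [-0.0, -0.0, -0.254]
[(array([0.533, 0.056, 0.125]), 0.96)]
```

>>> apply_moves(rows=[[-0.001,-0.057,-0.002,0,0,-0.05],[-0.008,-0.117,-0.002,0,0,-0.101],[-0.02,-0.177,-0.002,0,0,-0.152],[-0.037,-0.235,-0.002,0,0,-0.203],[-0.058,-0.292,-0.002,0,0,-0.254]])

```text
clock: 19.23
tcp_pos: [0.4784, 0.0227, 0.1073]
orientation: [0.837, 3.026, 0.004]
contact_force: [5.5, 5.2, -5.3]
grip_width: 0.0361
gripper_force: 3.5
```

```bash
python3 -c "
from h import *
arc(np.array([-.52,-.44,-.36,-.28,-.2]))
p=r.grab_frame('side'); l=r.landmark_of(p,'grip_middle'); print([(atz(p,x['point'],.125).round(3),x['conf']) for x in l[:1]])"
```

```text
t 19.23 tcp [0.4784 0.0227 0.1073] ang -0.604 rad 0.1899 q [-0.44  0.34  0.31  2.14 -0.16  0.68  1.02] F [ 5.5  5.2 -5.3] g 0.0361 3.5
-0.52 [-0.001, -0.064, 0.001] [0.002, 0.001, -0.045]
-0.44 [-0.008, -0.124, 0.001] [0.002, 0.001, -0.096]
-0.36 [-0.02, -0.184, 0.001] [0.002, 0.001, -0.147]
-0.28 [-0.036, -0.243, 0.0] [0.002, 0.001, -0.198]
-0.2 [-0.057, -0.3, 0.0] [0.002, 0.001, -0.249]
[(array([0.499, 0.012, 0.125]), 0.62)]
```

>>> apply_moves(rows=[[-0.001,-0.06,0,0,0,-0.05],[-0.008,-0.12,0,0,0,-0.1],[-0.02,-0.18,0,0,0,-0.15],[-0.036,-0.238,0,0,0,-0.2],[-0.057,-0.295,0,0,0,-0.252]])

```text
clock: 19.95
tcp_pos: [0.4524, -0.0468, 0.1072]
orientation: [0.229, 3.132, 0.003]
contact_force: [2.9, 6.6, -0.7]
grip_width: 0.036
gripper_force: 3.5
```

```bash
python3 -c "
from h import *
arc(np.array([-.12,-.04,.04,.12,.2]))
p=r.grab_frame('side'); l=r.landmark_of(p,'grip_middle'); print([(atz(p,x['point'],.125).round(3),x['conf']) for x in l[:1]])"
```

```text
t 19.95 tcp [ 0.4524 -0.0468  0.1072] ang -0.211 rad 0.19 q [-0.24  0.3   0.24  2.19 -0.12  0.66  1.51] F [ 2.9  6.6 -0.7] g 0.036 3.5
-0.12 [-0.002, -0.069, 0.001] [0.001, 0.001, -0.049]
-0.04 [-0.009, -0.13, 0.0] [0.001, 0.001, -0.1]
0.04 [-0.021, -0.189, 0.0] [0.001, 0.001, -0.151]
0.12 [-0.038, -0.248, 0.0] [0.001, 0.001, -0.202]
0.2 [-0.059, -0.305, 0.0] [0.001, 0.001, -0.253]
[(array([ 0.47 , -0.049,  0.125]), 0.71)]
```

>>> apply_moves(rows=[[-0.002,-0.065,0,0,0,-0.049],[-0.009,-0.126,0,0,0,-0.1],[-0.021,-0.186,0,0,0,-0.151],[-0.038,-0.245,0,0,0,-0.202],[-0.059,-0.302,0,0,0,-0.253]])

```text
clock: 20.68
tcp_pos: [0.4552, -0.1231, 0.107]
orientation: [0.391, -3.117, -0.003]
contact_force: [1.2, 7.0, 3.2]
grip_width: 0.0359
gripper_force: 3.5
```

```bash
python3 -c "
from h import *
arc(np.array([.26,.32,.38,.44,.5]))
p=r.grab_frame('side'); l=r.landmark_of(p,'grip_middle'); print([(atz(p,x['point'],.125).round(3),x['conf']) for x in l[:1]])"
```

```text
t 20.68 tcp [ 0.4552 -0.1231  0.107 ] ang 0.193 rad 0.1905 q [-0.02  0.32  0.18  2.15 -0.09  0.68  2.04] F [1.2 7.  3.2] g 0.0359 3.5
0.26 [-0.003, -0.051, -0.0] [0.001, -0.0, -0.039]
0.32 [-0.008, -0.096, -0.0] [0.001, -0.0, -0.077]
0.38 [-0.014, -0.141, -0.0] [0.001, 0.0, -0.116]
0.44 [-0.024, -0.186, -0.0] [0.001, 0.0, -0.154]
0.5 [-0.036, -0.23, -0.001] [0.001, 0.0, -0.192]
[(array([ 0.473, -0.114,  0.125]), 0.74)]
```

>>> apply_moves(rows=[[-0.003,-0.051,0,0,0,-0.039],[-0.008,-0.096,0,0,0,-0.077],[-0.014,-0.141,0,0,0,-0.116],[-0.024,-0.186,0,0,0,-0.154],[-0.036,-0.23,0,0,0,-0.192]])

```text
clock: 21.4
tcp_pos: [0.4769, -0.1762, 0.1066]
orientation: [0.851, -3.021, -0.005]
contact_force: [-1.2, 6.6, 4.8]
grip_width: 0.036
gripper_force: 3.5
```

```bash
python3 -c "
from h import *
arc(np.array([.42,.32,.22,.12,.02]))
p=r.grab_frame('side')
for t,z in (('grip_middle',.125),('tab',.1475)): print([(atz(p,x['point'],z).round(4),x['conf']) for x in r.landmark_of(p,t)[:1]])"
```

```text
t 21.4 tcp [ 0.4769 -0.1762  0.1066] ang 0.495 rad 0.1909 q [ 0.13  0.37  0.12  2.06 -0.07  0.71  2.42] F [-1.2  6.6  4.8] g 0.036 3.5
0.42 [-0.006, 0.057, -0.001] [0.002, -0.001, 0.05]
0.32 [-0.016, 0.132, -0.001] [0.002, -0.001, 0.113]
0.22 [-0.033, 0.206, -0.001] [0.002, -0.001, 0.177]
0.12 [-0.057, 0.278, -0.001] [0.002, -0.001, 0.241]
0.02 [-0.089, 0.347, -0.001] [0.002, -0.001, 0.304]
[(array([ 0.4978, -0.1558,  0.125 ]), 0.88)]
[]
```

The nut gave a steady 7 N from -0.63 to about 0.47, so it has turned about 1.08 rad or more. I'll take one more short bite for margin.

>>> apply_moves(rows=[[-0.006,0.057,0,0,0,0.05],[-0.016,0.132,0,0,0,0.113],[-0.033,0.206,0,0,0,0.177],[-0.057,0.278,0,0,0,0.241],[-0.089,0.347,0,0,0,0.304]])

```text
clock: 22.18
tcp_pos: [0.4506, -0.0925, 0.1066]
orientation: [0.101, -3.139, 0.002]
contact_force: [0.3, -0.5, 0.3]
grip_width: 0.036
gripper_force: 0.3
```

```bash
python3 -c "
from h import *
arc(np.array([.1,.2,.3,.4,.48]))"
```

```text
t 22.18 tcp [ 0.4506 -0.0925  0.1066] ang 0.03 rad 0.19 q [-0.12  0.31  0.21  2.18 -0.1   0.67  1.8 ] F [ 0.3 -0.5  0.3] g 0.036 0.3
0.1 [-0.003, -0.053, -0.001] [-0.001, -0.001, -0.056]
0.2 [-0.013, -0.128, -0.001] [-0.001, -0.001, -0.119]
0.3 [-0.031, -0.202, -0.001] [-0.001, -0.001, -0.183]
0.4 [-0.056, -0.274, -0.001] [-0.001, -0.001, -0.247]
0.48 [-0.081, -0.329, -0.001] [-0.001, -0.001, -0.298]
```

>>> apply_moves(rows=[[-0.003,-0.053,0,0,0,-0.056],[-0.013,-0.128,0,0,0,-0.119],[-0.031,-0.202,0,0,0,-0.183],[-0.056,-0.274,0,0,0,-0.247],[-0.081,-0.329,0,0,0,-0.298]])

```text
clock: 22.8
tcp_pos: [0.4759, -0.1719, 0.1062]
orientation: [0.836, -3.024, -0.005]
contact_force: [-3.0, 6.5, 4.9]
grip_width: 0.0359
gripper_force: 3.6
```

>>> apply_moves(rows=[[0,0,0,0,0,0],[0,0,0,0,0,0]])

```text
clock: 23.05
tcp_pos: [0.4761, -0.1722, 0.1063]
orientation: [0.831, -3.027, -0.002]
contact_force: [-4.1, 3.4, 2.1]
grip_width: 0.0359
gripper_force: 2.3
```

>>> apply_moves(rows=[[0,0.01,0,0,0,0],[0,0.02,0,0,0,0],[0,0.02,0,0,0,0]], claw=0.55)

```text
clock: 23.42
tcp_pos: [0.4754, -0.1688, 0.1069]
orientation: [-0.836, 3.028, -0.001]
contact_force: [-0.6, 1.4, 0.0]
grip_width: 0.0471
gripper_force: 0.6
```

>>> apply_moves(rows=[[0,0,-0.06,0,0,0],[0,0,-0.15,0,0,0],[0,0,-0.3,0,0,0],[0,0,-0.45,0,0,0],[0,0,-0.45,0,0,0]])

```text
clock: 24.05
tcp_pos: [0.4776, -0.1699, 0.2234]
orientation: [-0.833, 3.022, -0.006]
contact_force: [0.4, -0.0, 0.0]
grip_width: 0.0467
gripper_force: 0.0
```

```bash
python3 - <<'E'
from h import *
arc(np.array([]))
for n in("side","top"):
    p=r.grab_frame(n)
    for t,z in (('grip_middle',.125),('tab',.1475)): print(n,t,[(atz(p,x['point'],z).round(4),x['conf']) for x in r.landmark_of(p,t)[:1]])
    if n=="side": save(p,"s9.png",(210,160,200,150),3.5)
E
```

```text
t 24.05 tcp [ 0.4776 -0.1699  0.2234] ang 0.468 rad 0.1871 q [ 0.09  0.2   0.14  1.97 -0.04  0.96  2.36] F [ 0.4 -0.   0. ] g 0.0467 0.0
side grip_middle [(array([ 0.4836, -0.1504,  0.125 ]), 0.89)]
side tab []
top grip_middle [(array([ 0.4892, -0.1518,  0.125 ]), 0.75)]
top tab [(array([ 0.6461, -0.0845,  0.1475]), 0.52)]
```

View pics/s9.png

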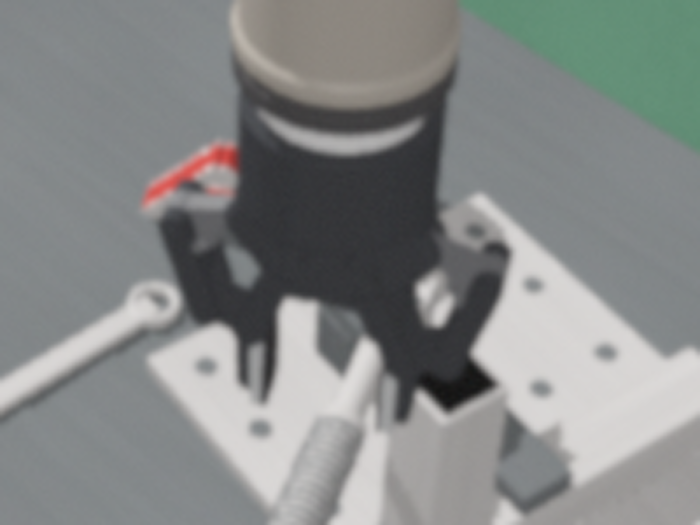

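The side crop shows the gripper clear above the grip, the upright untouched near crop (450,400), and the wrench and magnet still in place. In the top view the tab sits where the loosening stop predicts. Handing in.

```bash
python3 -c "
from bench import r
print(r.hand_in())"
```

```text
the job is handed in; nothing more can be done
None
```

I pushed the lever fully home to its loosening stop, loosened the nut by an estimated 1.1 rad or more (judged from push force and handle angle, not seen directly), backed the gripper clear and handed the job in; the hand-in returned no verdict.

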